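# Push the slate price plate out over the end of the serving ledge

### The job

Push the blank black slate price plate along the white serving ledge, towards the end where the steel pan stands, until about 5 cm of it sticks out past that end, so that the server there can get hold of its edge. Slide it only: never lift it or let it drop, and leave it flat and square to the ledge, neither lying on the back strip nor sticking out over the front. Leave the pan, bowl, jar and spatula where they are, and finish with the hand clear.

Things in the scene. Friction and masses are not known exactly. Their poses are not given: they have to be found in the camera images.
- ledge_top (a point): Centre of the flat top face of the fixed white serving ledge, 85 mm above the table, level: 400 mm long (its y; open ends at y = +200 and -200 mm), 170 mm deep (its x, front edge at -85, back at +85 mm). z up. Along the back edge (x = 85 to 91 mm) a steel strip stands 12 mm above the top face; front and ends are open. Place and yaw (up to 0.3 rad) differ each time.
- slate_center (a point): Centre (half-way up) of the loose blank black slate price plate lying flat on the ledge: 160 mm long (its y), 100 mm wide (its x), 7 mm thick (its z), 0.2 to 0.4 kg. It starts near the middle of the ledge, up to 0.15 rad askew to it, and slides with ordinary friction.
- pan: Loose low steel pan of pink diced sausage, 170 x 100 mm, 62 mm high, standing on the table just past one end of the ledge (its +y or its -y end, differs each time); it marks the end towards which to push. Origin at the centre of its underside.
- bowl: Loose blue ceramic bowl, 100 mm across, 55 mm high, on the table past the other end of the ledge. Origin at the centre of its underside.
- jar: Loose amber glass jar with red cap, 50 mm across, 85 mm high, standing on the table in front of the ledge (robot side). Origin at the centre of its underside.
- spatula: Loose spatula, about 200 mm long along its x, lying on the table in front of the ledge. Origin under its middle.
- slate: The same slate plate; origin at the centre of its underside, axes as above.
Not all that is in view belongs to the job. What is shaped like the slate but green or turquoise is not meant.

How it is judged (in metres and radians):
At the end, for the whole second after the job is handed in: The slate lies at rest and flat on the ledge, 35 to 65 mm of it past the end of the ledge where the pan stands, within 0.14 rad (8 degrees) of the ledge's direction and at most about 8 mm out over the front edge (its centre within 43 mm of the ledge's middle line) (((y of pan in the frame of ledge_top above 0 m and y of slate_center in the frame of ledge_top between 0.155 and 0.185 m) or (y of pan in the frame of ledge_top below 0 m and y of slate_center in the frame of ledge_top between -0.185 and -0.155 m)) and x of slate_center in the frame of ledge_top between -0.043 and 0.043 m and z of slate_center in the frame of ledge_top between -0.002 and 0.008 m and angle between slate_center's own z axis and vertical below 0.05 rad and angle between the y axis of slate_center and the y axis of ledge_top, either way round below 0.14 rad and linear speed of slate below 0.01 m/s); the robot touches nothing.
It fails at once if the slate is lifted (more than about 1 cm off the ledge) or tipped (more than 0.2 rad) (z of slate_center in the frame of ledge_top above 0.0145 m or angle between slate_center's own z axis and vertical above 0.2 rad).
It fails at once if the slate falls off the ledge (z of slate_center in the frame of ledge_top below -0.02 m).
It fails at once if the pan, bowl, jar or spatula is moved more than 15 mm or tipped (distance of any of pan, bowl, jar, spatula from where it was at the start of the episode above 0.015 m or angle between any of pan, bowl, jar, spatula's own z axis and vertical above 0.3 rad).
It also fails if it takes over 43 s, if anything falls off the work surface, if the arm or the gripper's body presses on something with over 40 N, if the wrist force passes 120 N, or if a joint passes its speed limit or range.

### The arm

A 6-joint arm with a two-finger parallel gripper is mounted at the origin on the work surface. World frame = base frame: x ahead of the robot, y to its left, z up, the work surface at z = 0. Lengths are in m, angles in degrees, forces in N, time in s.
With the tool pointing down it reaches from about 0.325 to 0.75 m from the base axis. Payload 7.6 kg.
Tool frame: the origin (TCP) lies between the finger pads; the fingertips stand 14 mm ahead of it and the grasp point (between the pads) lies 5 mm behind it; z points along the fingers, y is the direction in which the jaws open and shut (so a half turn about z gives the same grasp; the last joint's range is limited). The gripper opens to 85 mm and grips with 20 to 120 N. Pads are 22 mm wide; open, the fingers measure 114 mm over their backs; the gripper's body (76 mm by 85 mm) begins 54 mm behind the grasp point. The pads swing forward as they close: fully open they stand 13 mm farther back than shut.
Start: joints at [64.211, 2.991, 80.254, -0, 96.75, -4.028], TCP at [0.195, 0.488, 0.245] pointing down, gripper open.
Joint ranges: [-166.34, 166.34], [-52.06, 124.39], [6.96, 135.62], [-60.46, 240.46], [14.63, 156.25], [-167.68, 167.68]. Speed limits (degrees/s): [147.25, 147.25, 172.46, 180, 180, 180].

### API

Orientations are given as a 3x3 rotation matrix whose columns are the frame's x, y, z axes.
In Python, from bench import status, camera, env gives the robot as it stands. The module is installed in compiled form; this text tells all that it offers.
- The arm moves only by the tool apply_moves, never from a script. Its arguments are lists of equal length, an entry for each row: "travel": the shift along the tool's x, y, z in mm, a list of three; "turn": the turn about the tool's z in rad; "gripper": the opening, from -1 (shut) to 1 (fully open), so that 0 is half open. In form: {"travel": [[tx, ty, tz], ...], "turn": [turn, ...], "gripper": [gripper, ...]}. A call has 1 to 10 rows; each row shifts and turns the commanded pose from where the row before left it, along the tool's axes as they then stand; what a row does not reach is not made up. A row lasts 1/10 s, in which the tool goes at most 50 mm and 8.59 degrees, less where a joint would pass 70% of its speed; a pose out of reach is approached as far as the arm can. A call is refused whole if a number of a shift passes 50 or a number of a turn 0.15, either way. A call with a gripper value outside its range is refused whole. The fingers move at their own pace and stop on an object; "newtons" is the grip in N (left out, the last holds). Time passes only in rows, so rows that do not move let the fingers close. It gives the time, the measured TCP pose, the force and the opening at its end, in the units of the state.
- status.sense(): the state, without advancing time (a new reading comes with each control period).
- camera(name): name is "scene" or "top" or "wrist"; returns a dict with "pixels" (384x512x3 uint8, red, green, blue), "fx", "fy", "cx", "cy" (pixels), "k1" (the pictures are not rectified: a ray, as slopes to the right and down, at radius r is drawn at 1 + k1 r^2 times it, then the intrinsics apply), "pose" (4x4, takes a point from camera to world coordinates). Camera axes: x right, y up, looking along -z (the intrinsics and any distortion apply to the point x, -y, -z); pixel columns grow to the right and rows downward; lengths in m; the calibration is good to about 2 mm. A picture is of the moment at which its call begins. There is no depth.
- env.sign_off(): hands the job in, once; it reports no verdict.
The state is a dict: "time": time; "q": joint angles; "qd": joint speeds; "joint_torque": joint torques, N m; "tcp_pos": TCP position; "orientation": TCP orientation; "force": force on the tool from outside, world axes, zero at the start; "moment": the same for the moment, N m; "finger_gap": finger opening in m.
Only numpy, scipy, OpenCV 4.12 (cv2) and the standard library are available. Lean on these libraries where they do the work, as an engineer would, in place of code of your own. Each camera call takes 0.05 s, during which the arm holds its last target.

## Working session

There is one attempt and no reset: what is moved stays moved. The work goes in short steps, Python scripts to look and compute and a tool call to move; the robot and the scene stay as the last step left them, time stands still between calls to the robot, and variables do not carry over. Pictures are saved under pics/ and viewed, and the job is handed in when it is done.

Besides the shell and the picture viewer there is one more tool, called after "Request:" as name(argument=value, ...) on one line, values as JSON. apply_moves: Moves the arm, as the interface text tells. Its arguments: {"type":"object","properties":{"travel":{"type":"array"},"turn":{"type":"array"},"gripper":{"type":"array"},"newtons":{"type":"number"}},"required":["travel","turn","gripper"]}

```bash
mkdir -p pics; cat > h.py <<'E'
import numpy as np, cv2
from bench import status, camera, env
def grab(name,fn):
    c=camera(name); cv2.imwrite('pics/'+fn,cv2.cvtColor(c['pixels'],cv2.COLOR_RGB2BGR))
    np.savez('pics/'+fn[:-4]+'.npz',**{k:np.array(c[k]) for k in c}); return c
def load(n): return dict(np.load('pics/'+n+'.npz'))
def ray(c,uv):
    uv=np.asarray(uv,float).reshape(-1,1,2)
    K=np.array([[c['fx'],0,c['cx']],[0,c['fy'],c['cy']],[0,0,1]],float)
    s=cv2.undistortPoints(uv,K,np.array([float(c['k1']),0,0,0]),None,None,None).reshape(-1,2)
    d=np.c_[s[:,0],-s[:,1],-np.ones(len(s))]@c['pose'][:3,:3].T
    return c['pose'][:3,3],d
def onz(c,uv,z):
    o,d=ray(c,uv); return o+d*((z-o[2])/d[:,2])[:,None]
def proj(c,P):
    P=np.atleast_2d(P); p=(P-c['pose'][:3,3])@c['pose'][:3,:3]
    s=np.c_[p[:,0],-p[:,1]]/(-p[:,2:3]); r=(s**2).sum(1,keepdims=True); s=s*(1+c['k1']*r)
    return s*[c['fx'],c['fy']]+[c['cx'],c['cy']]
E
python3 - <<'E'
from h import *
for n in ['scene','top','wrist']: 
    c=grab(n,n+'0.png'); print(n,c['fx'],c['k1'],np.round(c['pose'],3).tolist())
s=status.sense(); print(s)
E
```

```text
scene 395.8838112718286 -0.11648463158775815 [[-0.565, -0.494, 0.66, 1.243], [0.825, -0.324, 0.463, 0.58], [-0.015, 0.807, 0.591, 0.735], [0.0, 0.0, 0.0, 1.0]]
top 390.4704853652627 0.012329692187774069 [[0.003, 0.986, -0.168, 0.334], [-1.0, 0.001, -0.01, 0.024], [-0.01, 0.168, 0.986, 1.027], [0.0, 0.0, 0.0, 1.0]]
wrist 342.15901960799914 0.0122775366287841 [[0.37, -0.88, -0.296, 0.117], [0.929, 0.351, 0.119, 0.518], [-0.001, -0.319, 0.948, 0.373], [0.0, 0.0, 0.0, 1.0]]
{'time': 0.15, 'q': array([ 6.42109112e+01,  3.01953743e+00,  8.02975804e+01, -1.30420048e-03,
        9.67490579e+01, -4.02762135e+00]), 'qd': array([ 0.06576993, -0.19659698, -0.04965223, -0.04935258,  0.08752601,
        0.12644806]), 'joint_torque': array([ 8.19052511e-04, -3.81953859e+01, -3.60422909e+01, -4.09309894e-05,
        4.62991447e-03,  4.98461441e-05]), 'tcp_pos': array([0.19453621, 0.48741525, 0.24467862]), 'orientation': array([[-9.28734368e-01,  3.70745520e-01, -4.82133911e-04],
       [ 3.70745829e-01,  9.28733777e-01, -1.04978486e-03],
       [ 5.85710144e-05, -1.15372041e-03, -9.99999333e-01]]), 'force': array([-0.46554036, -0.59356732, -0.35770571]), 'moment': array([-0.00672958, -0.03313625,  0.02656756]), 'finger_gap': 0.08537932926079951}
```

View pics/top0.png

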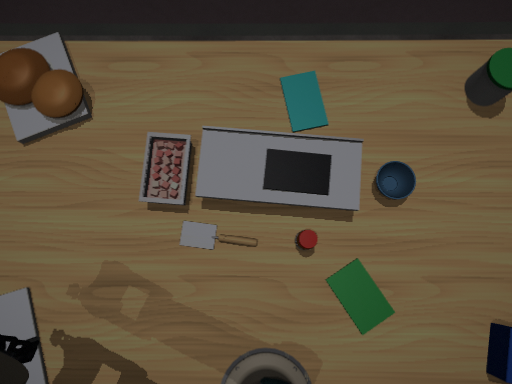

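View pics/scene0.png

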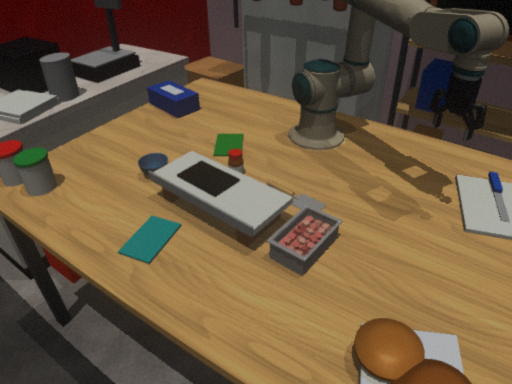

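The top view shows the ledge from about (198,130) to (362,208), with the pan at its left (+y) end at (167,168). The bowl is at (396,180), the jar at (308,239) and the spatula at (220,236).
Plate-shaped candidates are black at (297,172), turquoise at (304,101) and green at (360,296). The black one is lying on the ledge, so I choose that. Next I'll check it in a close crop and measure.

```bash
cat > meas.py <<'E'
from h import *
def boxes(c,show=None):
    im=c['pixels'].astype(np.uint8); g=im.max(2).astype(int); hsv=cv2.cvtColor(im,cv2.COLOR_RGB2HSV)
    return im,g,hsv
E
python3 - <<'E'
from h import *
c=load('top0'); im=c['pixels']
cv2.imwrite('pics/crop0.png',cv2.resize(cv2.cvtColor(im[115:255,130:420],cv2.COLOR_RGB2BGR),None,fx=2.7,fy=2.7,interpolation=cv2.INTER_CUBIC))
for p in [(297,172),(230,170),(280,133),(340,150),(270,205),(250,220)]: print(p,im[p[1],p[0]])
hsv=cv2.cvtColor(im,cv2.COLOR_RGB2HSV)
# slate
m=np.zeros(im.shape[:2],np.uint8); m[:]=(im.max(2)<50); 
n,l,st,ce=cv2.connectedComponentsWithStats(m); k=l[172,297]; print(st[k])
r=cv2.minAreaRect(np.argwhere(l==k)[:,::-1].astype(np.float32)); print(r)
b=cv2.boxPoints(r); P=onz(c,b,.092); print(P.round(4)); 
def rep(P):
    for i in range(4): print(np.linalg.norm(P[i]-P[(i+1)%4]).round(4), end=' ')
    print('ctr',P.mean(0).round(4),'long-axis deg from y', [np.degrees(np.arctan2(-(P[j]-P[i])[0],(P[j]-P[i])[1])).round(2) for i,j in [(0,1),(1,2)]])
rep(P)
m2=((hsv[...,1]<45)&(im.max(2)>90)).astype(np.uint8)
n,l2,st,ce=cv2.connectedComponentsWithStats(m2); k=l2[170,230]; print(st[k])
cv2.imwrite('pics/mask.png',(l2==k).astype(np.uint8)*255)
r=cv2.minAreaRect(np.argwhere(l2==k)[:,::-1].astype(np.float32)); b=cv2.boxPoints(r); print(b); rep(onz(c,b,.085))
E
```

```text
(297, 172) [27 28 29]
(230, 170) [117 118 123]
(280, 133) [116 117 119]
(340, 150) [116 117 122]
(270, 205) [72 58 38]
(250, 220) [116 104  71]
[ 263  149   68   46 2585]
((297.11993408203125, 171.62448120117188), (64.76573181152344, 40.11820983886719), 5.8263421058654785)
[[ 0.5019  0.008   0.092 ]
 [ 0.6022 -0.0023  0.092 ]
 [ 0.5854 -0.1607  0.092 ]
 [ 0.4859 -0.1478  0.092 ]]
0.1008 0.1593 0.1004 0.1566 ctr [ 0.5438 -0.0757  0.092 ] long-axis deg from y [np.float64(-95.83), np.float64(173.95)]
[ 195  130  167   80 8004]
[[194.72238 195.19327]
 [200.4747  129.04129]
 [364.19327 143.27768]
 [358.44095 209.42966]]
0.169 0.4108 0.1671 0.3992 ctr [ 0.5522 -0.0321  0.085 ] long-axis deg from y [np.float64(-93.35), np.float64(174.79)]
```

View pics/crop0.png

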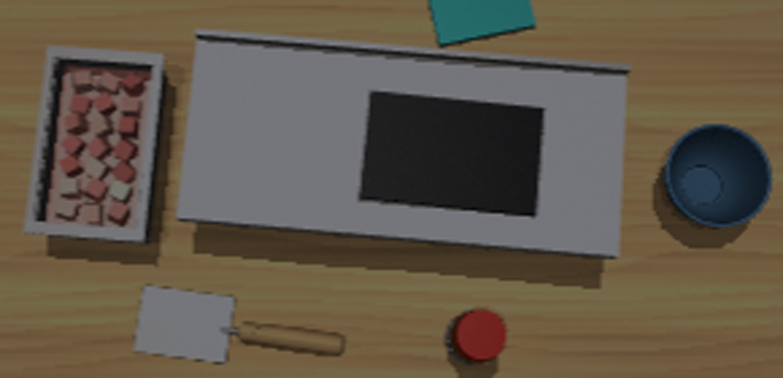

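View pics/mask.png

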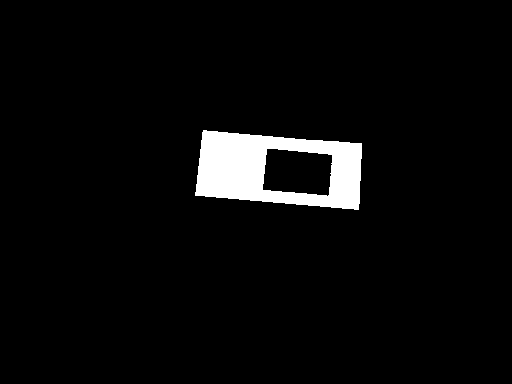

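```bash
cat > meas.py <<'E'
from h import *
def quad(mask):
    cs,_=cv2.findContours(mask,cv2.RETR_EXTERNAL,cv2.CHAIN_APPROX_NONE); k=max(cs,key=cv2.contourArea)[:,0].astype(np.float32)
    return k
def rect(c,mask,z):
    k=quad(mask); P=onz(c,k,z)[:,:2]
    r=cv2.minAreaRect((P*1000).astype(np.float32)); b=cv2.boxPoints(r)/1000.
    # refine: fit line to each side
    L=[]
    for i in range(4):
        a,e=b[i],b[(i+1)%4]; t=(e-a)/np.linalg.norm(e-a); n=np.array([-t[1],t[0]]); u=(P-a)@t; d=(P-a)@n
        s=P[(abs(d)<.009)&(u>.012)&(u<np.linalg.norm(e-a)-.012)]
        v=cv2.fitLine((s*1000).astype(np.float32),cv2.DIST_HUBER,0,.01,.01).ravel(); L.append((v[:2],v[2:]/1000.))
    Q=[]
    for i in range(4):
        (v1,p1),(v2,p2)=L[i-1],L[i]; s=np.linalg.solve(np.c_[v1,-v2],p2-p1); Q.append(p1+s[0]*v1)
    Q=np.array(Q); ln=[np.linalg.norm(Q[i]-Q[(i+1)%4]) for i in range(4)]
    # long axis pointing +y
    th=[]
    for v,p in L: 
        a=np.degrees(np.arctan2(-v[0],v[1])); a=(a+90)%180-90; th.append(a)
    return Q,np.array(ln),np.array(th),L
def masks(c,seedL,seedS):
    im=c['pixels']; hsv=cv2.cvtColor(im,cv2.COLOR_RGB2HSV)
    out=[]
    for m,s in [((hsv[...,1]<45)&(im.max(2)>90),seedL),(im.max(2)<50,seedS)]:
        n,l=cv2.connectedComponents(m.astype(np.uint8)); out.append((l==l[s[1],s[0]]).astype(np.uint8))
    return out
E
python3 - <<'E'
from meas import *
c=load('top0'); ml,ms=masks(c,(230,170),(297,172))
for m,z in[(ml,.085),(ms,.092)]:
    Q,ln,th,L=rect(c,m,z); print(Q.round(4).tolist(),ln.round(4),th.round(2),Q.mean(0).round(4))
im=c['pixels'];hsv=cv2.cvtColor(im,cv2.COLOR_RGB2HSV)
# pan outline approx, jar, spatula handle, bowl
for n,p,z in [('pan',[(148,133),(190,136),(185,207),(140,203)],.062),('jar',[(308,239)],.085),('bowl',[(396,180)],.05),('sp',[(183,222),(256,241)],.01)]: print(n,onz(c,p,z)[:,:2].round(3).tolist())
E
```

```text
[[0.4526999890804291, -0.22290000319480896], [0.6159999966621399, -0.23720000684261322], [0.650600016117096, 0.15929999947547913], [0.4869999885559082, 0.17339999973773956]] [0.164  0.3979 0.1642 0.3978] [85.   -4.99 85.06 -4.95] [ 0.5516 -0.0318]
[[0.4867999851703644, -0.14710000157356262], [0.5843999981880188, -0.15790000557899475], [0.6007000207901001, -0.00419999985024333], [0.5033000111579895, 0.006899999920278788]] [0.0982 0.1545 0.0981 0.1549] [83.7  -6.08 83.49 -6.14] [ 0.5438 -0.0756]
pan [[0.652, 0.303], [0.644, 0.195], [0.46, 0.202], [0.47, 0.314]]
jar [[0.38, -0.1]]
bowl [[0.531, -0.33]]
sp [[0.427, 0.215], [0.378, 0.025]]
```

```bash
python3 - <<'E'
import numpy as np
y0=np.arctan2(.92873,.37075); d=np.array([.3388,-.6833])*1000/18
a=y0
for i in range(18):
    ty=np.array([np.cos(a),np.sin(a)]); tx=np.array([-ty[1],ty[0]])  # x=y cross z(down)
    print(i,np.round([d@tx,d@ty],0), round(np.degrees(a),1)); 
    if i<9:a-=.142
print(tx)
E
```

```text
0 [-32. -28.] 68.2
1 [-35. -24.] 60.1
2 [-38. -18.] 52.0
3 [-40. -13.] 43.8
4 [-42.  -7.] 35.7
5 [-42.  -1.] 27.6
6 [-42.   5.] 19.4
7 [-41.  11.] 11.3
8 [-39.  17.] 3.2
9 [-36.  22.] -5.0
10 [-36.  22.] -5.0
11 [-36.  22.] -5.0
12 [-36.  22.] -5.0
13 [-36.  22.] -5.0
14 [-36.  22.] -5.0
15 [-36.  22.] -5.0
16 [-36.  22.] -5.0
17 [-36.  22.] -5.0
[0.08691133 0.99621605]
```

Request:
apply_moves(travel=[[-32, -28, 0], [-35, -24, 0], [-38, -18, 0], [-40, -13, 0], [-42, -7, 0], [-42, -1, 0], [-42, 5, 0], [-41, 11, 0], [-39, 17, 0]], turn=[0.142, 0.142, 0.142, 0.142, 0.142, 0.142, 0.142, 0.142, 0.142], gripper=[0.3, 0.3, 0.3, 0.3, 0.3, 0.3, 0.3, 0.3, 0.3])

```text
time: 1.05
tcp_pos: [0.3638, 0.1445, 0.2452]
orientation: [[0.093, 0.996, 0.0], [0.996, -0.093, 0.0], [0.0, 0.0, -1.0]]
force: [1.1, -0.1, -1.2]
finger_gap: 0.0556
```

Request:
apply_moves(travel=[[-36, 22, 0], [-36, 22, 0], [-36, 22, 0], [-36, 22, 0], [-36, 22, 0], [-36, 22, 0], [-36, 22, 0], [-36, 22, 0], [0, 0, 0], [0, 0, 0]], turn=[0, 0, 0, 0, 0, 0, 0, 0, 0, 0], gripper=[0.3, 0.3, 0.3, 0.3, 0.3, 0.3, 0.3, 0.3, 0.3, 0.3])

```text
time: 2.05
tcp_pos: [0.5136, -0.1566, 0.2444]
orientation: [[0.088, 0.996, -0.002], [0.996, -0.088, 0.001], [0.001, -0.002, -1.0]]
force: [-0.5, 0.3, -0.1]
finger_gap: 0.0552
```

```bash
cat > st.py <<'E'
from h import *
s=status.sense(); O=np.array([.5516,-.0318]); ex=np.array([.99625,-.0866]); ey=np.array([.0866,.99625])
p=s['tcp_pos']; R=s['orientation']
print('t',s['time'],'tcp',p.round(4),'local',((p[:2]-O)@ex).round(4),((p[:2]-O)@ey).round(4),'yaw',np.degrees(np.arctan2(R[1,1],R[0,1])).round(2),'F',s['force'].round(2),'gap',round(s['finger_gap'],4), 'tilt',R[2,:2].round(4))
E
python3 st.py
```

```text
t 2.05 tcp [ 0.5136 -0.1566  0.2444] local -0.027 -0.1276 yaw -5.07 F [-0.54  0.29 -0.1 ] gap 0.0552 tilt [ 0.0008 -0.0017]
```

Request:
apply_moves(travel=[[-35, 23, 0], [0, 0, 40], [0, 0, 40], [0, 0, 35], [0, 0, 0], [0, 0, 0]], turn=[0, 0, 0, 0, 0, 0], gripper=[0.3, 0.3, 0.3, 0.3, 0.3, 0.3])

```text
time: 2.65
tcp_pos: [0.5338, -0.1921, 0.1315]
orientation: [[0.086, 0.996, 0.0], [0.996, -0.086, 0.0], [0.0, 0.0, -1.0]]
force: [0.0, 0.2, 0.1]
finger_gap: 0.0552
```

```bash
python3 st.py; python3 -c "
from h import *
grab('scene','scene1.png');grab('wrist','wrist1.png')
c=load('scene1')['pixels'];cv2.imwrite('pics/s1c.png',cv2.resize(cv2.cvtColor(c[80:280,120:360],cv2.COLOR_RGB2BGR),None,fx=3,fy=3))"
```

```text
t 2.65 tcp [ 0.5338 -0.1921  0.1315] local -0.0039 -0.1613 yaw -4.92 F [0.03 0.18 0.09] gap 0.0552 tilt [0.     0.0004]
```

View pics/s1c.png

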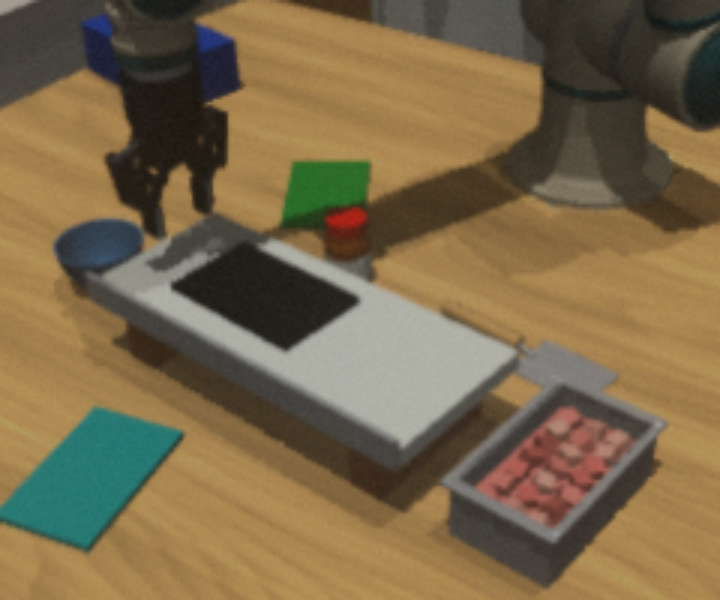

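View pics/wrist1.png

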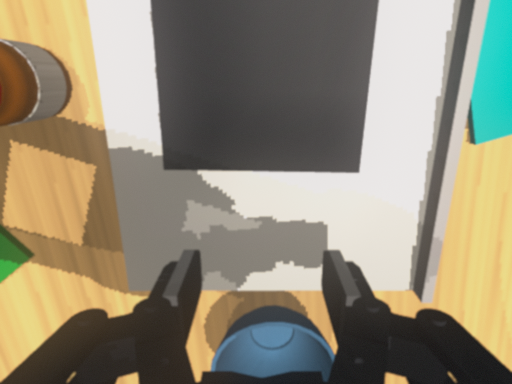

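The fingertips are at (190,255) and (335,255) in the wrist view. They sit just behind the slate's trailing edge (row 170) and over the ledge. Next I'll go down gently and feel for the ledge.

Request:
apply_moves(travel=[[0, 0, 12], [0, 0, 12], [0, 0, 0], [0, 0, 0]], turn=[0, 0, 0, 0], gripper=[0.3, 0.3, 0.3, 0.3])

```text
time: 3.15
tcp_pos: [0.5334, -0.1928, 0.1057]
orientation: [[0.087, 0.996, -0.001], [0.996, -0.087, 0.001], [0.001, -0.001, -1.0]]
force: [-0.8, -0.4, -0.1]
finger_gap: 0.0554
```

Request:
apply_moves(travel=[[0, 0, 2], [0, 0, 0], [0, 0, 2], [0, 0, 0]], turn=[0, 0, 0, 0], gripper=[0.3, 0.3, 0.3, 0.3])

```text
time: 3.55
tcp_pos: [0.5336, -0.1929, 0.1021]
orientation: [[0.087, 0.996, -0.0], [0.996, -0.087, 0.0], [0.0, -0.0, -1.0]]
force: [0.5, 0.3, 0.4]
finger_gap: 0.0556
```

```bash
python3 st.py
```

```text
t 3.55 tcp [ 0.5336 -0.1929  0.1021] local -0.004 -0.162 yaw -4.98 F [0.53 0.27 0.36] gap 0.0556 tilt [ 0.0001 -0.0002]
```

Request:
apply_moves(travel=[[0, 0, 1], [0, 0, 0], [0, 0, 1], [0, 0, 0]], turn=[0, 0, 0, 0], gripper=[0.3, 0.3, 0.3, 0.3])

```text
time: 3.95
tcp_pos: [0.5336, -0.1929, 0.1002]
orientation: [[0.087, 0.996, -0.0], [0.996, -0.087, 0.0], [0.0, -0.0, -1.0]]
force: [0.3, 0.6, 0.7]
finger_gap: 0.0554
```

Request:
apply_moves(travel=[[0, 0, 1], [0, 0, 0], [0, 0, 1], [0, 0, 0]], turn=[0, 0, 0, 0], gripper=[0.3, 0.3, 0.3, 0.3])

```text
time: 4.35
tcp_pos: [0.5336, -0.1929, 0.0981]
orientation: [[0.087, 0.996, -0.0], [0.996, -0.087, 0.0], [0.0, -0.0, -1.0]]
force: [0.6, -0.4, 0.4]
finger_gap: 0.0552
```

Request:
apply_moves(travel=[[0, 0, 1], [0, 0, 0], [0, 0, 0]], turn=[0, 0, 0], gripper=[0.3, 0.3, 0.3])

```text
time: 4.65
tcp_pos: [0.5337, -0.1929, 0.0972]
orientation: [[0.087, 0.996, 0.0], [0.996, -0.087, 0.0], [0.0, -0.0, -1.0]]
force: [0.4, -0.2, 0.8]
finger_gap: 0.0554
```

Request:
apply_moves(travel=[[0, 0, 1], [0, 0, 0], [0, 0, 0]], turn=[0, 0, 0], gripper=[0.3, 0.3, 0.3])

```text
time: 4.95
tcp_pos: [0.5337, -0.1929, 0.0962]
orientation: [[0.087, 0.996, -0.0], [0.996, -0.087, 0.0], [0.0, -0.0, -1.0]]
force: [0.1, 1.2, 0.0]
finger_gap: 0.0558
```

```bash
python3 st.py; python3 -c "
from h import *
c=grab('wrist','wrist2.png');print(c['pose'].round(4))"
```

```text
t 4.95 tcp [ 0.5337 -0.1929  0.0962] local -0.0039 -0.162 yaw -4.98 F [0.13 1.25 0.03] gap 0.0558 tilt [ 0.0002 -0.    ]
[[ 9.962e-01  8.230e-02  2.710e-02  5.391e-01]
 [-8.660e-02  9.443e-01  3.176e-01 -1.112e-01]
 [ 5.000e-04 -3.188e-01  9.478e-01  2.246e-01]
 [ 0.000e+00  0.000e+00  0.000e+00  1.000e+00]]
```

View pics/wrist2.png

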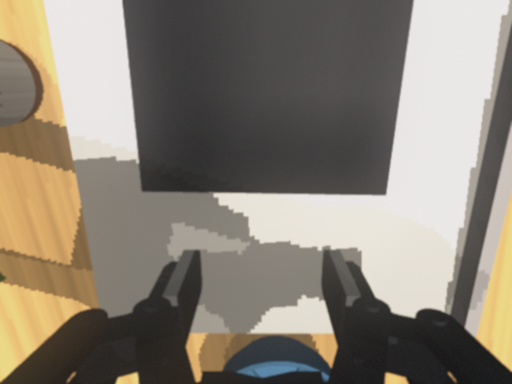

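Request:
apply_moves(travel=[[0, 0, 1], [0, 0, 0], [0, 0, 0]], turn=[0, 0, 0], gripper=[0.3, 0.3, 0.3])

```text
time: 5.3
tcp_pos: [0.5336, -0.1929, 0.0952]
orientation: [[0.087, 0.996, -0.0], [0.996, -0.087, 0.0], [0.0, -0.0, -1.0]]
force: [-0.0, 0.4, -0.2]
finger_gap: 0.0551
```

Request:
apply_moves(travel=[[0, 0, 1], [0, 0, 0], [0, 0, 0]], turn=[0, 0, 0], gripper=[0.3, 0.3, 0.3])

```text
time: 5.6
tcp_pos: [0.5338, -0.193, 0.095]
orientation: [[0.087, 0.996, 0.001], [0.996, -0.087, -0.0], [-0.0, 0.001, -1.0]]
force: [-1.6, 0.4, 5.6]
finger_gap: 0.0556
```

Contact came at TCP z ≈ 0.095. I'll back off 3 mm, then approach and push along tool +x.

Request:
apply_moves(travel=[[0, 0, -3], [8, 0, 0], [8, 0, 0], [8, 0, 0], [5, 0, 0], [5, 0, 0], [5, 0, 0], [5, 0, 0], [5, 0, 0], [0, 0, 0]], turn=[0, 0, 0, 0, 0, 0, 0, 0, 0, 0], gripper=[0.3, 0.3, 0.3, 0.3, 0.3, 0.3, 0.3, 0.3, 0.3, 0.3])

```text
time: 6.6
tcp_pos: [0.538, -0.1434, 0.0973]
orientation: [[0.086, 0.996, 0.0], [0.996, -0.086, 0.001], [0.001, 0.0, -1.0]]
force: [0.4, 0.3, -0.2]
finger_gap: 0.0554
```

```bash
python3 st.py; python3 -c "
from h import *
grab('top','top3.png');grab('wrist','wrist3.png')
a=load('top3')['pixels'][110:260,130:420];b=load('wrist3')['pixels']
a=cv2.resize(a,(512,265));cv2.imwrite('pics/m3.png',cv2.cvtColor(np.vstack([a,cv2.resize(b,(512,330))]),cv2.COLOR_RGB2BGR)[:600])"
```

```text
t 6.6 tcp [ 0.538  -0.1434  0.0973] local -0.0038 -0.1123 yaw -4.95 F [ 0.41  0.3  -0.22] gap 0.0554 tilt [0.0005 0.0001]
```

View pics/m3.png

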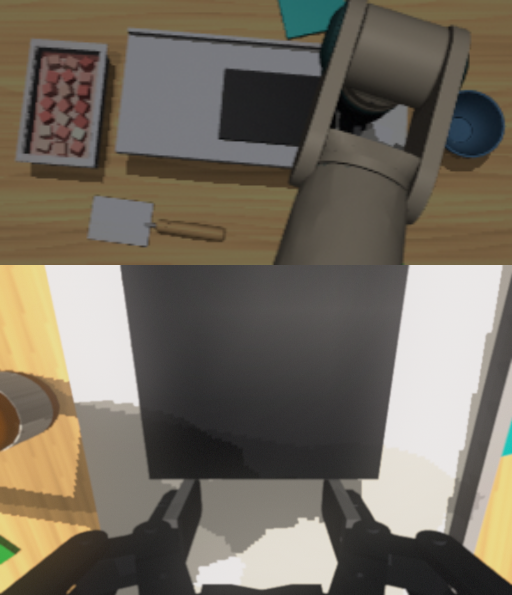

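Request:
apply_moves(travel=[[5, 0, 0], [5, 0, 0], [5, 0, 0], [5, 0, 0], [5, 0, 0], [5, 0, 0], [5, 0, 0], [5, 0, 0], [5, 0, 0], [0, 0, 0]], turn=[0, 0, 0, 0, 0, 0, 0, 0, 0, 0], gripper=[0.3, 0.3, 0.3, 0.3, 0.3, 0.3, 0.3, 0.3, 0.3, 0.3])

```text
time: 7.7
tcp_pos: [0.5419, -0.0983, 0.0972]
orientation: [[0.086, 0.996, 0.0], [0.996, -0.086, 0.001], [0.001, -0.0, -1.0]]
force: [-0.6, 0.6, 0.3]
finger_gap: 0.0552
```

```bash
python3 st.py; cat > pm.py <<'E'
import sys
from meas import *
n=sys.argv[1]
c=grab('top','top%s.png'%n);grab('wrist','wrist%s.png'%n)
a=c['pixels'][110:260,130:420];b=load('wrist'+n)['pixels']
a=cv2.resize(a,(512,265));cv2.imwrite('pics/m%s.png'%n,cv2.cvtColor(np.vstack([a,cv2.resize(b,(512,330))]),cv2.COLOR_RGB2BGR)[:600])
# leading end of slate: dark pixel contour on ledge, local coords
O=np.array([.5516,-.0318]); ex=np.array([.99625,-.0866]); ey=np.array([.0866,.99625])
im=c['pixels']; vv,uu=np.nonzero(im.max(2)<50); P=onz(c,np.c_[uu,vv],.092)[:,:2]-O
X=P@ex;Y=P@ey
for x in np.arange(-.05,.05,.01):
    s=(abs(X-x)<.003)&(Y>-.15)&(Y<.3); 
    if s.any(): print('x %.3f lead y %.4f'%(x,Y[s].max()+.0012))
for y in np.arange(-.06,.24,.03):
    s=(abs(Y-y)<.003)&(abs(X)<.07)
    if s.any(): print('y %.3f x %.4f..%.4f'%(y,X[s].min()-.0012,X[s].max()+.0012))
E
python3 pm.py 4
```

```text
t 7.7 tcp [ 0.5419 -0.0983  0.0972] local -0.0039 -0.0671 yaw -4.94 F [-0.63  0.59  0.34] gap 0.0552 tilt [ 0.0009 -0.    ]
x -0.050 lead y 0.2989
x -0.040 lead y 0.2241
x -0.030 lead y 0.2966
x -0.020 lead y 0.2240
x -0.010 lead y 0.2995
x 0.000 lead y 0.2458
x 0.010 lead y 0.2769
x 0.020 lead y 0.2263
x 0.030 lead y 0.2547
x 0.040 lead y 0.2262
y -0.060 x -0.0353..0.0429
y 0.000 x -0.0554..0.0454
y 0.030 x -0.0557..0.0454
y 0.060 x -0.0558..0.0453
y 0.090 x -0.0559..0.0453
```

View pics/m4.png

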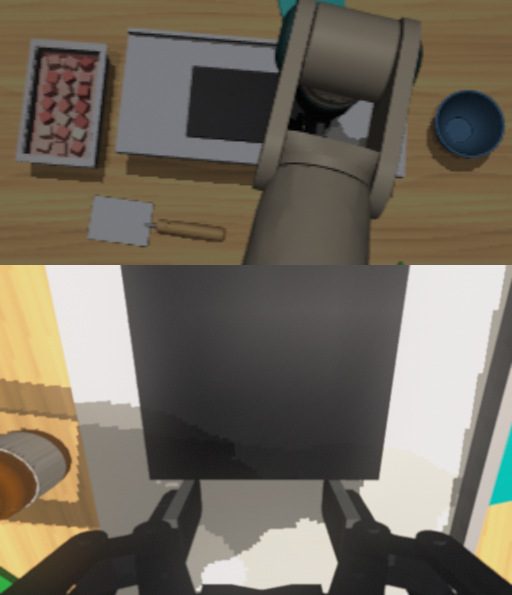

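```bash
python3 - <<'E'
s=open('pm.py').read()
s=s.replace("im=c['pixels']; vv,uu=np.nonzero(im.max(2)<50);","""im=c['pixels']
p=status.sense()['tcp_pos'][:2]+.11*ey; s=proj(c,np.r_[p,.092])[0].round().astype(int)
n_,l_=cv2.connectedComponents((im.max(2)<42).astype(np.uint8),connectivity=4); print('seed',s,l_[s[1],s[0]])
vv,uu=np.nonzero(l_==l_[s[1],s[0]]);""")
s=s.replace("grab('top','top%s.png'%n)","load('top'+n) if len(sys.argv)>2 else grab('top','top%s.png'%n)").replace(";grab('wrist'","; len(sys.argv)>2 or grab('wrist'")
open('pm.py','w').write(s)
E
python3 pm.py 4 r
```

```text
seed [262 168] 18
x -0.050 lead y 0.1026
x -0.040 lead y 0.1034
x -0.030 lead y 0.1021
x -0.020 lead y 0.1028
x -0.010 lead y 0.1016
x 0.000 lead y 0.1026
x 0.010 lead y 0.1030
x 0.020 lead y 0.1020
x 0.030 lead y 0.1030
x 0.040 lead y 0.1013
y 0.000 x -0.0554..0.0454
y 0.030 x -0.0557..0.0454
y 0.060 x -0.0558..0.0453
y 0.090 x -0.0559..0.0453
```

Request:
apply_moves(travel=[[5, 0, 0], [7, 0, 0], [8, 0, 0], [8, 0, 0], [8, 0, 0], [8, 0, 0], [8, 0, 0], [8, 0, 0], [6, 0, 0], [4, 0, 0]], turn=[0, 0, 0, 0, 0, 0, 0, 0, 0, 0], gripper=[0.3, 0.3, 0.3, 0.3, 0.3, 0.3, 0.3, 0.3, 0.3, 0.3])

```text
time: 8.8
tcp_pos: [0.548, -0.0289, 0.0973]
orientation: [[0.087, 0.996, 0.0], [0.996, -0.087, 0.0], [0.0, 0.0, -1.0]]
force: [-0.3, -1.8, -1.3]
finger_gap: 0.0556
```

```bash
python3 st.py; python3 pm.py 5
```

```text
t 8.8 tcp [ 0.548  -0.0289  0.0973] local -0.0039 0.0026 yaw -4.96 F [-0.26 -1.78 -1.33] gap 0.0556 tilt [0.0001 0.    ]
seed [233 166] 17
x -0.050 lead y 0.1712
x -0.040 lead y 0.1723
x -0.030 lead y 0.1710
x -0.020 lead y 0.1720
x -0.010 lead y 0.1707
x 0.000 lead y 0.1718
x 0.010 lead y 0.1704
x 0.020 lead y 0.1715
x 0.030 lead y 0.1723
x 0.040 lead y 0.1712
y 0.090 x -0.0559..0.0453
y 0.120 x -0.0562..0.0453
y 0.150 x -0.0561..0.0452
```

View pics/m5.png

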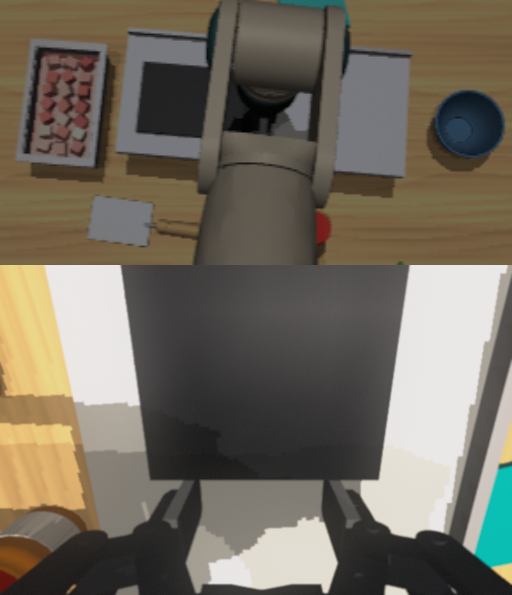

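Request:
apply_moves(travel=[[5, 0, 0], [7, 0, 0], [8, 0, 0], [8, 0, 0], [8, 0, 0], [8, 0, 0], [8, 0, 0], [7, 0, 0], [5, 0, 0], [4, 0, 0]], turn=[0, 0, 0, 0, 0, 0, 0, 0, 0, 0], gripper=[0.3, 0.3, 0.3, 0.3, 0.3, 0.3, 0.3, 0.3, 0.3, 0.3])

```text
time: 9.9
tcp_pos: [0.5539, 0.0386, 0.0974]
orientation: [[0.087, 0.996, 0.0], [0.996, -0.087, -0.0], [-0.0, 0.0, -1.0]]
force: [-0.6, -3.4, 1.8]
finger_gap: 0.0554
```

```bash
python3 st.py; python3 pm.py 6
```

```text
t 9.9 tcp [0.5539 0.0386 0.0974] local -0.0038 0.0703 yaw -4.97 F [-0.6  -3.43  1.83] gap 0.0554 tilt [-0.0001  0.0002]
seed [206 164] 15
x -0.050 lead y 0.2403
x -0.040 lead y 0.2409
x -0.030 lead y 0.2403
x -0.020 lead y 0.2433
x -0.010 lead y 0.2473
x 0.000 lead y 0.2390
x 0.010 lead y 0.2399
x 0.020 lead y 0.2386
x 0.030 lead y 0.2398
x 0.040 lead y 0.2411
y 0.180 x -0.0562..0.0711
y 0.210 x -0.0565..0.0452
```

View pics/m6.png

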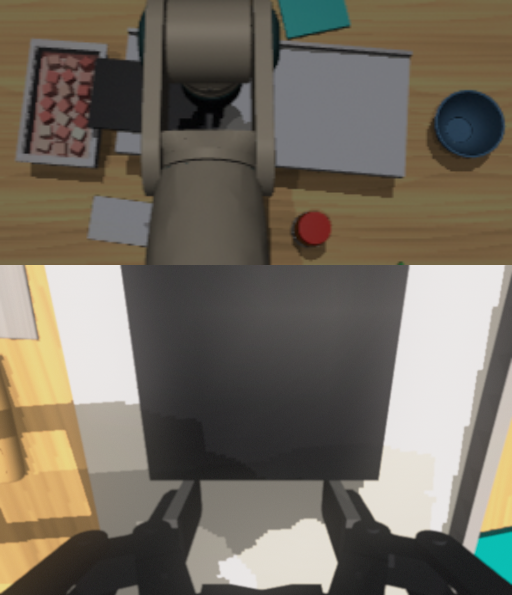

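The slate is still square and about 40 mm past the end. I'll push 10 mm more slowly, then back off and lift clear.

Request:
apply_moves(travel=[[3, 0, 0], [3, 0, 0], [2, 0, 0], [2, 0, 0], [0, 0, 0], [0, 0, 0]], turn=[0, 0, 0, 0, 0, 0], gripper=[0.3, 0.3, 0.3, 0.3, 0.3, 0.3])

```text
time: 10.6
tcp_pos: [0.5546, 0.0485, 0.0972]
orientation: [[0.087, 0.996, -0.0], [0.996, -0.087, 0.001], [0.001, -0.0, -1.0]]
force: [-0.5, 0.5, -0.5]
finger_gap: 0.0551
```

```bash
python3 st.py; python3 pm.py 7
```

```text
t 10.6 tcp [0.5546 0.0485 0.0972] local -0.0039 0.0803 yaw -4.97 F [-0.47  0.55 -0.46] gap 0.0551 tilt [ 0.0007 -0.0002]
seed [202 163] 21
x -0.050 lead y 0.2501
x -0.040 lead y 0.2489
x -0.030 lead y 0.2501
x -0.020 lead y 0.2488
x -0.010 lead y 0.2522
x 0.000 lead y 0.2488
x 0.010 lead y 0.2501
x 0.020 lead y 0.2488
x 0.030 lead y 0.2522
x 0.040 lead y 0.2507
y 0.180 x -0.0562..-0.0215
y 0.210 x -0.0565..0.0452
```

Request:
apply_moves(travel=[[-5, 0, 0], [-15, 0, 0], [-25, 0, 0], [0, 0, -40], [0, 0, -40], [0, 0, -40], [-45, 0, 0], [-45, 0, 0], [-45, 0, 0], [-45, 0, 0]], turn=[0, 0, 0, 0, 0, 0, 0, 0, 0, 0], gripper=[0.3, 0.3, 0.3, 0.3, 0.3, 0.3, 0.3, 0.3, 0.3, 0.3])

```text
time: 11.7
tcp_pos: [0.5343, -0.1787, 0.2175]
orientation: [[0.087, 0.996, 0.0], [0.996, -0.087, -0.0], [-0.0, 0.0, -1.0]]
force: [0.7, 0.3, -1.3]
finger_gap: 0.0558
```

Request:
apply_moves(travel=[[0, 0, 0], [0, 0, 0], [0, 0, 0]], turn=[0, 0, 0], gripper=[0.3, 0.3, 0.3])

```text
time: 12.0
tcp_pos: [0.535, -0.1757, 0.2173]
orientation: [[0.087, 0.996, 0.0], [0.996, -0.087, 0.0], [0.0, 0.0, -1.0]]
force: [-0.8, -0.2, -0.3]
finger_gap: 0.0554
```

```bash
python3 st.py; python3 -c "
from h import *
a=grab('top','top8.png')['pixels'];b=grab('scene','scene8.png')['pixels']
cv2.imwrite('pics/m8.png',cv2.cvtColor(np.vstack([cv2.resize(a[110:260,130:420],(560,290)),cv2.resize(b[130:300,80:408],(560,290))]),cv2.COLOR_RGB2BGR))"
```

```text
t 12.0 tcp [ 0.535  -0.1757  0.2173] local -0.0041 -0.1448 yaw -4.97 F [-0.76 -0.2  -0.26] gap 0.0554 tilt [0.0004 0.    ]
```

View pics/m8.png

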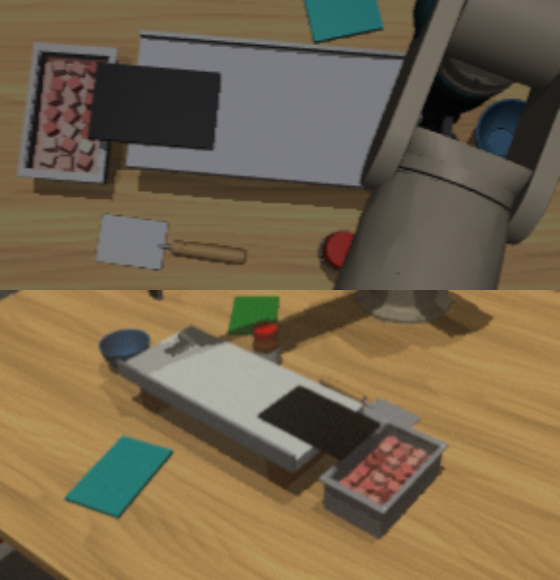

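The top crop shows the slate square from about (92,63) to (220,148), overhanging the pan end. Pan, bowl, jar and spatula appear unmoved. Next is a final measurement from both views.

```bash
python3 - <<'E'
from meas import *
O=np.array([.5516,-.0318]); ex=np.array([.99625,-.0866]); ey=np.array([.0866,.99625])
for n in ['top8','scene8']:
    c=load(n); im=c['pixels']; t=O+.15*ey; s=proj(c,np.r_[t,.092])[0].round().astype(int)
    m=(im.max(2)<(42 if n=='top8' else 40)).astype(np.uint8); m=cv2.morphologyEx(m,cv2.MORPH_OPEN,np.ones((5,5),np.uint8))
    nn,l=cv2.connectedComponents(m); k=(l==l[s[1],s[0]]).astype(np.uint8); print(n,s,k.sum())
    Q,ln,th,L=rect(c,k,.092); d=Q.mean(0)-O; print('local ctr',(d@ex).round(4),(d@ey).round(4),'sides',ln.round(3),'ang',th.round(1))
    if n=='scene8':
        Q=(onz(c,quad(k),.092)[:,:2]-O); print('y ext',(Q@ey).min(),(Q@ey).max())
a=load('top0')['pixels'].astype(int);b=load('top8')['pixels'].astype(int)
d=abs(a-b).max(2)>40; 
for nme,(u0,u1,v0,v1) in dict(pan=(138,165,130,208),spat=(178,260,218,252),).items(): print(nme,d[v0:v1,u0:u1].sum())
E
```

```text
top8 [218 163] 2524
local ctr -0.005 0.1705 sides [0.098 0.154 0.098 0.155] ang [85.8 -5.1 85.4 -4.8]
scene8 [260 202] 796
local ctr 0.0117 0.1937 sides [0.051 0.12  0.112 0.12 ] ang [ 89.2  -7.7 -86.5  21.9]
y ext 0.13073007515322457 0.2559128333199348
pan 0
spat 0
```

```bash
python3 -c "
from h import *
print(env.sign_off())"
```

```text
the job is handed in; nothing more can be done
None
```

I pushed the black slate about 21 cm along the ledge to the pan end, using two part-open fingertips against its trailing edge. Then I backed the hand off, lifted it clear and handed the job in at about 12 s of the 43 s allowed.

**Last checks, top camera:**
- **Position:** the slate's centre was at about (-5, +170) mm in the ledge frame, so about 50 mm sticks out past the end. It lies inside both the back strip and the front edge.
- **Squareness:** it was within about 0.2° of the ledge's direction.
- **Pan and spatula:** neither showed any change against the first picture.
- **Bowl and jar:** the arm partly hid them from the top camera, so I only checked them by eye. They looked unmoved.
- **Forces:** the largest reading at the end of any move was about 6 N, from the light touch I used to find the ledge height.

**Check that disagreed:** the measurement from the scene camera was no use. Its mask caught only part of the slate, with sides coming out at 51 to 120 mm, so its centre of (+12, +194) mm was wrong. I discarded it without redoing it. Its estimate of the leading edge (about 256 mm) fits roughly with the top view's 250 mm.

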